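# Tighten the flower press crosswise

## Task

Tighten the flower press so that its boards stay parallel: first give each of the four wing knobs about an eighth of a turn clockwise, working crosswise (a knob, then the one diagonally opposite, then the other two). Then go round a second time, again crosswise, turning each knob as far as it will go. Leave the things round the press where they are.

Things in the scene. Friction and masses are not known exactly. Their poses are not given: they have to be found in the camera images.
- press: flower press, fixed on the desk: two plywood boards 200 (its x) x 180 (its y) x 18 mm with a stack of card and blotting paper between, on rubber feet. Origin: centre of its underside on the desk, z up. The top board's upper face is 78 mm above the desk. Four upright steel studs stand near the corners, at 75 mm along x and 65 mm along y from the centre, each with a black wing knob; going round, the knobs are 0, 1, 2, 3, so 0 is diagonally opposite 2, and 1 opposite 3.
- knob0_grip (a point): black plastic wing knob 0, on the press's +x+y corner: a flat upright bar 72 mm long, 14 mm thick, its middle 42 mm long part 36 mm high above the washer, its two ears rising to 44 mm; a round boss 24 mm across fills its lowest 10 mm. This point lies on the knob's turning axis, 30 mm above its underside (32 mm above the top board). x runs along the bar, y across its flat sides, z up; it turns with the knob
- knob0 (a joint): turn of wing knob 0 in rad, growing clockwise seen from above (tightening). It starts loose, between 0 and 0.25; it stops firmly, fully tight, at 1.7. Friction about 0.15 N m, rising to about 0.25 N m when tight; it stays where it is left and does not sink noticeably
- knob1_grip (a point): black plastic wing knob 1, on the press's -x+y corner: a flat upright bar 72 mm long, 14 mm thick, its middle 42 mm long part 36 mm high above the washer, its two ears rising to 44 mm; a round boss 24 mm across fills its lowest 10 mm. This point lies on the knob's turning axis, 30 mm above its underside (32 mm above the top board). x runs along the bar, y across its flat sides, z up; it turns with the knob
- knob1 (a joint): turn of wing knob 1 in rad, growing clockwise seen from above (tightening). It starts loose, between 0 and 0.25; it stops firmly, fully tight, at 1.7. Friction about 0.15 N m, rising to about 0.25 N m when tight; it stays where it is left and does not sink noticeably
- knob2_grip (a point): black plastic wing knob 2, on the press's -x-y corner: a flat upright bar 72 mm long, 14 mm thick, its middle 42 mm long part 36 mm high above the washer, its two ears rising to 44 mm; a round boss 24 mm across fills its lowest 10 mm. This point lies on the knob's turning axis, 30 mm above its underside (32 mm above the top board). x runs along the bar, y across its flat sides, z up; it turns with the knob
- knob2 (a joint): turn of wing knob 2 in rad, growing clockwise seen from above (tightening). It starts loose, between 0 and 0.25; it stops firmly, fully tight, at 1.7. Friction about 0.15 N m, rising to about 0.25 N m when tight; it stays where it is left and does not sink noticeably
- knob3_grip (a point): black plastic wing knob 3, on the press's +x-y corner: a flat upright bar 72 mm long, 14 mm thick, its middle 42 mm long part 36 mm high above the washer, its two ears rising to 44 mm; a round boss 24 mm across fills its lowest 10 mm. This point lies on the knob's turning axis, 30 mm above its underside (32 mm above the top board). x runs along the bar, y across its flat sides, z up; it turns with the knob
- knob3 (a joint): turn of wing knob 3 in rad, growing clockwise seen from above (tightening). It starts loose, between 0 and 0.25; it stops firmly, fully tight, at 1.7. Friction about 0.15 N m, rising to about 0.25 N m when tight; it stays where it is left and does not sink noticeably
- jar_mid (a point): bystander: clear glass jar with a blue lid, 68 mm across, 105 mm tall; loose, beside the press. This point: its middle, 52 mm above the desk
- mug_mid (a point): bystander: white mug, 78 mm across, 88 mm tall, handle at +y; loose, beside the press. This point: its middle, 44 mm above the desk
- glue_mid (a point): bystander: white glue bottle, 48 mm across, 125 mm tall; loose, beside the press. This point: its middle, 62 mm above the desk
- tape_mid (a point): bystander: roll of paper tape lying flat, 92 mm across, 24 mm tall; loose, beside the press. This point: its middle, 12 mm above the desk
- scissors_mid (a point): bystander: scissors with blue loops lying flat, about 185 mm long along x; loose, beside the press. This point: its middle, 5 mm above the desk
- folder_mid (a point): bystander: cream paper-folding blade lying flat, 168 x 18 x 4 mm along x; loose, beside the press. This point: its middle, 2 mm above the desk

How it is judged:
By the outcome, as a careful person would: the job done as asked, in the order asked, and still so for the second after the job is handed in, with the robot touching nothing.
It also fails if it takes over 72 s, if anything falls off the work surface, if the arm or the gripper's body presses on something with over 40 N, if the wrist force passes 120 N, or if a joint passes its speed limit or range.

## Robot

A 6-joint arm with a two-finger parallel gripper is mounted at the origin on the work surface. World frame = base frame: x ahead of the robot, y to its left, z up, the work surface at z = 0. Lengths are in m, angles in rad, forces in N, time in s.
With the tool pointing down it reaches from about 0.3 to 0.875 m from the base axis. Payload 6.4 kg.
Tool frame: the origin (TCP) lies between the finger pads; the fingertips stand 19 mm ahead of it and the grasp point (between the pads) is the TCP (ctrl.tips_ahead is the z of the fingertips in the tool frame, in m); z points along the fingers, y is the line along which they close (so a half turn about z gives the same grasp; the last joint's range is limited). The gripper opens to 85 mm and grips with 20 to 120 N. Pads are 22 mm wide; open, the fingers measure 114 mm over their backs; the gripper's body (76 mm by 85 mm) begins 54 mm behind the grasp point. The pads swing forward as they close: fully open they stand 13 mm farther back than shut.
Start: joints at [1.049, 0.181, 1.607, -0, 1.354, -0.206], TCP at [0.179, 0.547, 0.25] pointing down, gripper open.
Joint ranges: [-2.99, 2.99], [-0.89, 2.07], [0.3, 2.58], [-1.14, 4.28], [0, 2.63], [-3.12, 3.12]. Speed limits (rad/s): [2.57, 2.57, 3.01, 3.14, 3.14, 3.14].

## Interface

Orientations are given as a unit quaternion [w, x, y, z].
In Python, from bench import readout, vision, ctrl gives the robot as it stands.
- The arm moves only by the tool play_rows, never from a script. Its arguments are lists of equal length, an entry for each row: "xyz": the shift along the tool's x, y, z in mm, a list of three; "rot": the turn, a rotation vector about the tool's x, y, z in rad, a list of three; "grip": the opening, from 0 (shut) to 1 (fully open). In form: {"xyz": [[x, y, z], ...], "rot": [[rx, ry, rz], ...], "grip": [grip, ...]}. A call has exactly 10 rows; each row is the pose to reach, as a shift and turn from the pose commanded when the call began, along the tool's axes at that moment; what a row does not reach only later rows make up. A row lasts 1/8 s, in which the tool goes at most 62.5 mm and 10.7 degrees, less where a joint would pass 70% of its speed; a pose out of reach is approached as far as the arm can. A call with a gripper value outside its range is refused whole. The fingers move at their own pace and stop on an object; the grip force is fixed at half the most. Time passes only in rows, so rows that repeat a pose let the fingers close, or fill a call up. It gives the time, the measured TCP pose, the force, the opening and the grip force at its end, in the units of the state.
- readout.get_obs(): the state, without advancing time (a new reading comes with each control period).
- vision.camera(name): name is "scene" or "side" or "wrist"; returns a dict with "color" (480x640x3 uint8, red, green, blue), "depth" (480x640 float32, m along the optical axis (not along the pixel's ray), 0 where there is no reading), "camera_matrix" (3x3 intrinsics, pixels), "k1" (the pictures are not rectified: a ray, as slopes to the right and down, at radius r is drawn at 1 + k1 r^2 times it, then the intrinsics apply), "extrinsics" (4x4, takes a point from camera to world coordinates); the wrist camera has in their place "hand_eye" (4x4, takes a point from camera to tool coordinates, whose origin is the TCP and whose axes are the flange's). Camera axes: x right, y down, z forward; pixel columns grow to the right and rows downward; lengths in m; the calibration is good to about 2 mm. A picture is of the moment at which its call begins: read the wrist's pose just before it.
- ctrl.hand_in(): hands the job in; it is judged then, once.
The state is a dict: "time_s": time; "q": joint angles; "dq": joint speeds; "joint_efforts": joint torques, N m; "eef_pos": TCP position; "eef_rot": TCP orientation; "wrist_force": force on the tool from outside, world axes, zero at the start; "torque": the same for the moment, N m; "opening": opening from 0.0 (shut) to 1.0 (fully open); "grasp_force": force on a finger pad.
Only numpy, scipy, OpenCV 4.12 (cv2) and the standard library are available. Lean on these libraries where they do the work, as an engineer would, in place of code of your own. Each camera call takes 0.05 s, during which the arm holds its last target. There are 200 camera calls.

## Working session

There is one attempt and no reset: what is moved stays moved. The work goes in short steps, Python scripts to look and compute and a tool call to move; the robot and the scene stay as the last step left them, time stands still between calls to the robot, and variables do not carry over. Pictures are saved under pics/ and viewed, at most 10 in all, crops included, and the job is handed in when it is done.

Besides the shell and the picture viewer there is one more tool, called in YAML: its name, and indented under it one key for each argument. play_rows: Moves the arm, as the interface text tells. Its arguments: {"type":"object","properties":{"xyz":{"type":"array","items":{"type":"array","items":{"type":"number"}}},"rot":{"type":"array","items":{"type":"array","items":{"type":"number"}}},"grip":{"type":"array","items":{"type":"number"}}},"required":["xyz","rot","grip"]}

```bash
mkdir -p pics; ls; python3 - <<'E'
from bench import readout, vision, ctrl
import cv2,numpy as np
o=readout.get_obs();print({k:np.round(v,3) for k,v in o.items()},ctrl.tips_ahead)
for n in("scene","side"):
    c=vision.camera(n);np.savez(f"pics/{n}0.npz",**c);cv2.imwrite(f"pics/{n}0.png",c["color"][:,:,::-1]);print(n,c["camera_matrix"],c["k1"],np.round(c["extrinsics"],3))
E
```

```text
pics
{'time_s': np.float64(0.0), 'q': array([ 1.049,  0.182,  1.608,  0.   ,  1.354, -0.206]), 'dq': array([-0.   ,  0.002,  0.   , -0.001, -0.002,  0.   ]), 'joint_efforts': array([-1.0000e-03, -4.4487e+01, -3.5134e+01, -0.0000e+00,  9.0000e-03,
        0.0000e+00]), 'eef_pos': array([0.178, 0.546, 0.249]), 'eef_rot': array([-0.   ,  0.157,  0.988, -0.001]), 'wrist_force': array([ 0.868, -0.572, -0.241]), 'torque': array([ 0.003,  0.005, -0.057]), 'grasp_force': np.float64(0.0), 'opening': np.float64(0.998)} 0.019
scene [[591.53384215   0.         327.55679907]
 [  0.         591.53384215 243.16157123]
 [  0.           0.           1.        ]] -0.11347253200713762 [[-0.39   0.778 -0.492  1.151]
 [ 0.921  0.335 -0.199  0.267]
 [ 0.01  -0.531 -0.847  1.024]
 [ 0.     0.     0.     1.   ]]
side [[584.75060947   0.         320.03196921]
 [  0.         584.75060947 248.21923741]
 [  0.           0.           1.        ]] -0.08243859102940874 [[ 0.959 -0.17   0.226  0.352]
 [-0.282 -0.568  0.773 -0.786]
 [-0.003 -0.806 -0.592  0.718]
 [ 0.     0.     0.     1.   ]]
```

View pics/scene0.png

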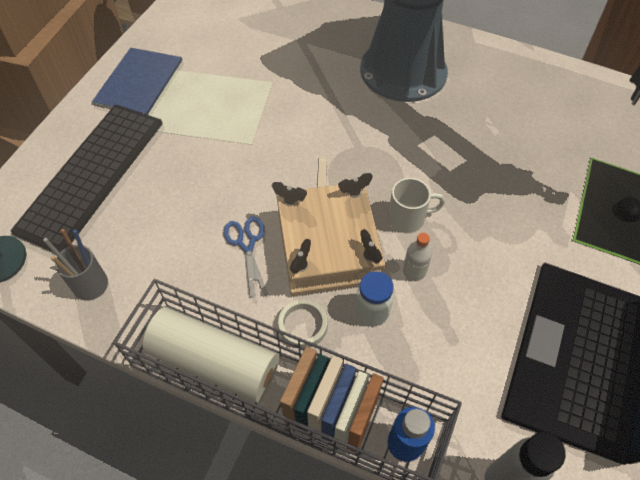

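View pics/side0.png

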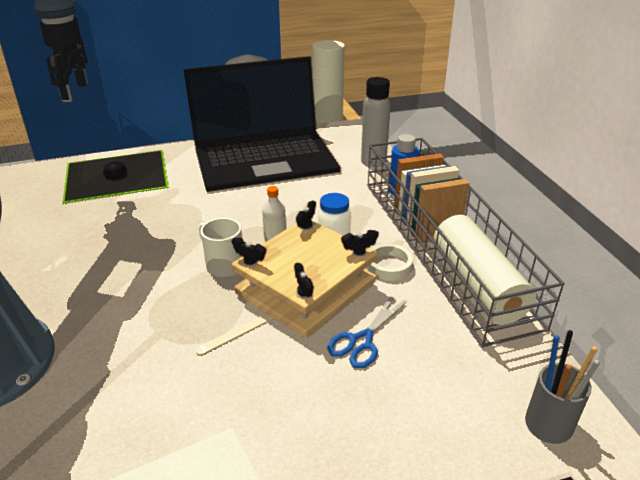

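The scene view shows the press with knobs at about (289,192), (356,184), (301,258) and (371,247). The mug, glue and jar stand close on its right and front sides. Next I'll measure the knobs from the depth in both views.

```bash
cat > h.py <<'E'
import numpy as np,cv2
from scipy.spatial.transform import Rotation as R
def cloud(c,E):
    K=c["camera_matrix"];d=c["depth"];v,u=np.nonzero(d>0)
    p=cv2.undistortPoints(np.stack([u,v],1).astype(float)[:,None],K,np.array([float(c["k1"]),0,0,0]))[:,0]
    z=d[v,u];P=np.c_[p*z[:,None],z,np.ones(len(z))]@E.T
    return P[:,:3],c["color"][v,u].astype(int)
def pose(o):
    T=np.eye(4);q=o["eef_rot"];T[:3,:3]=R.from_quat(np.r_[q[1:],q[0]]).as_matrix();T[:3,3]=o["eef_pos"];return T
E
python3 - <<'E'
from h import *
Ps=[];
for n in("scene","side"):
    c=np.load(f"pics/{n}0.npz");P,C=cloud(c,c["extrinsics"])
    roi=(P[:,0]>.3)&(P[:,0]<.9)&(abs(P[:,1])<.45)
    wood=roi&(abs(P[:,2]-.078)<.006)&(C[:,0]-C[:,2]>40)
    W=P[wood]; print(n,"wood",len(W),W.mean(0).round(4),cv2.minAreaRect(W[:,:2].astype(np.float32)*1000))
    dk=roi&(C.max(1)<70)&(P[:,2]>.085)&(P[:,2]<.135)
    Q=P[dk];cen=W.mean(0)[:2]
    Q=Q[np.linalg.norm(Q[:,:2]-cen,axis=1)<.16]
    # cluster
    lab=-np.ones(len(Q),int);k=0
    from scipy.cluster.hierarchy import fcluster,linkage
    lab=fcluster(linkage(Q[:,:2],"single"),.02,"distance")
    for l in set(lab):
        q=Q[lab==l]
        if len(q)<20: continue
        r=cv2.minAreaRect(q[:,:2].astype(np.float32)*1000)
        w,v=np.linalg.eigh(np.cov(q[:,:2].T));a=np.degrees(np.arctan2(v[1,1],v[0,1]))
        print(" knob",len(q),"rect",np.round(r[0],1),np.round(r[1],1),round(r[2],1),"pca",round(a,1),"zmax",q[:,2].max().round(4))
    Z=P[roi&(abs(P[:,2]-.0)<.03)];print(" desk z",np.median(Z[:,2]))
    for nm,m in(("blue lid",(C[:,2]-C[:,0]>60)&(P[:,2]>.09)),("orange",(C[:,0]-C[:,2]>90)&(P[:,2]>.1))):
        q=P[m&roi]; print(nm,len(q),np.median(q,axis=0).round(3) if len(q) else "")
E
```

```text
scene wood 6459 [0.574  0.0326 0.077 ] ((659.3037109375, -50.534271240234375), (604.3070068359375, 435.375732421875), 85.7805404663086)
 knob 317 rect [472.5  48.1] [14.7 67.7] 46.1 pca 135.2 zmax 0.1259
 knob 156 rect [544.6 -61.7] [14.2 64.2] 4.0 pca 94.4 zmax 0.1235
 knob 284 rect [668.5  20.3] [17.1 67.6] 86.8 pca 179.2 zmax 0.1255
 knob 306 rect [599.  125.3] [69.  16.6] 50.0 pca 47.8 zmax 0.1276
 desk z -0.0003343921096193858
blue lid 998 [0.673 0.172 0.105]
orange 92 [0.549 0.21  0.124]
side wood 6321 [0.5826 0.0136 0.0785] ((734.49169921875, -40.045501708984375), (429.61053466796875, 692.3568115234375), 31.23685646057129)
 knob 342 rect [530.3 -68.9] [14.8 70.1] 5.8 pca 96.0 zmax 0.1262
 knob 509 rect [460.9  39.6] [17.3 71.8] 43.8 pca 134.9 zmax 0.1264
 knob 516 rect [659.2  10.8] [17.8 67.4] 87.6 pca 179.9 zmax 0.1255
 knob 303 rect [590.8 119.3] [69.  16.4] 47.0 pca 45.9 zmax 0.1276
 desk z 0.0012641851819169547
blue lid 925 [0.682 0.155 0.106]
orange 578 [0.85  0.115 0.136]
```

```bash
cat >> h.py <<'E'
def go(o,xyz,yaw):
    """shift (mm, tool axes) and rotvec to TCP xyz (m), tool down, tool x at yaw deg (nearest mod 180 not applied)"""
    T=pose(o);c,s=np.cos(np.radians(yaw)),np.sin(np.radians(yaw))
    G=np.array([[c,s,0],[s,-c,0],[0,0,-1.]])
    d=T[:3,:3].T@(np.array(xyz)-T[:3,3])*1000
    r=R.from_matrix(T[:3,:3].T@G).as_rotvec()
    print("shift",d.round(1),"rot",r.round(3))
E
python3 - <<'E'
from h import *
from bench import readout
go(readout.get_obs(),[.54,.04,.36],135)
E
```

```text
shift [-501.  -369.  -110.1] rot [-0.002  0.     0.47 ]
```

play_rows:
  xyz:
    - [-50,-37,-11]
    - [-100,-74,-22]
    - [-150,-111,-33]
    - [-200,-148,-44]
    - [-250,-185,-55]
    - [-300,-221,-66]
    - [-351,-258,-77]
    - [-401,-295,-88]
    - [-451,-332,-99]
    - [-501,-369,-110]
  rot:
    - [0,0,0.05]
    - [0,0,0.1]
    - [0,0,0.15]
    - [0,0,0.2]
    - [0,0,0.25]
    - [0,0,0.3]
    - [0,0,0.35]
    - [0,0,0.4]
    - [0,0,0.44]
    - [0,0,0.47]
  grip: [0.5,0.5,0.5,0.5,0.5,0.5,0.5,0.5,0.5,0.5]

```text
time_s: 1.35
eef_pos: [0.537, 0.0439, 0.3592]
eef_rot: [-0.0, 0.383, 0.924, 0.0]
wrist_force: [1.1, 0.6, -0.0]
opening: 0.498
grasp_force: 0.0
```

```bash
python3 - <<'E'
from h import *
from bench import readout,vision
o=readout.get_obs();print(o["time_s"],o["eef_pos"],o["dq"].round(2),o["opening"],o["q"].round(2))
c=vision.camera("wrist");np.savez("pics/w1.npz",T=pose(o),**c);cv2.imwrite("pics/w1.png",c["color"][:,:,::-1])
print(c["hand_eye"].round(3),c["camera_matrix"].round(0))
E
```

```text
1.35 [0.53699495 0.04390923 0.35918209] [-0.72  0.5  -0.68  0.    0.17 -0.49] 0.4981253313468631 [-0.14  0.03  1.56  0.    1.56 -0.92]
[[ 0.    -0.959 -0.282  0.072]
 [ 1.     0.    -0.001  0.   ]
 [ 0.001 -0.282  0.959 -0.124]
 [ 0.     0.     0.     1.   ]] [[378.   0. 320.]
 [  0. 378. 237.]
 [  0.   0.   1.]]
```

View pics/w1.png

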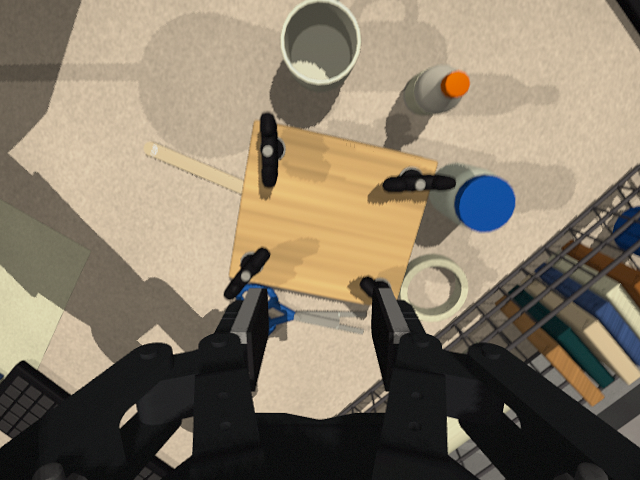

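The wrist view shows knob A at (268,150), D at (420,184) and B at (247,272). C is partly hidden by a finger at (372,288), and the jar stands right beside D's ear at (485,203).

```bash
cat >> h.py <<'E'
from scipy.cluster.hierarchy import fcluster,linkage
def knobs(c,T):
    P,C=cloud(c,T@c["hand_eye"]);m=(C.max(1)<75)&(P[:,2]>.088)&(P[:,2]<.135)
    m&=np.linalg.norm(P[:,:2]-[.565,.03],axis=1)<.16
    Q=P[m];Q=Q[::max(1,len(Q)//4000)];lab=fcluster(linkage(Q[:,:2],"single"),.012,"distance")
    for l in set(lab):
        q=Q[lab==l]
        if len(q)<60: continue
        t=q[q[:,2]>q[:,2].max()-.025]
        r=cv2.minAreaRect(t[:,:2].astype(np.float32)*1000);w,v=np.linalg.eigh(np.cov(t[:,:2].T))
        print("knob",len(q),np.round(r[0],1),np.round(r[1],1),"pca",np.degrees(np.arctan2(v[1,1],v[0,1])).round(1)%180,"zmax",q[:,2].max().round(4))
E
python3 - <<'E'
from h import *
d=np.load("pics/w1.npz");T=d["T"];knobs(d,T)
P,C=cloud(d,T@d["hand_eye"])
for lo,hi,n,m in((.06,.09,"wood",(C[:,0]-C[:,2]>40)),(.09,.13,"lid",(C[:,2]-C[:,0]>60)),(.09,.14,"glue",(C[:,0]-C[:,2]>120))):
    q=P[m&(P[:,2]>lo)&(P[:,2]<hi)];q=q[np.linalg.norm(q[:,:2]-[.565,.03],axis=1)<.2];print(n,len(q),np.median(q,axis=0).round(4),cv2.minAreaRect(q[:,:2].astype(np.float32)*1000))
E
```

```text
knob 790 [535.6 -63.4] [14.5 70.3] pca 94.3 zmax 0.1254
knob 1103 [466.2  44.9] [14.3 68.1] pca 134.6 zmax 0.1254
knob 290 [639.8  17.1] [14.3 27.4] pca 17.400000000000006 zmax 0.1243
knob 117 [642. 147.] [ 9.3 43.8] pca 126.7 zmax 0.1046
knob 1009 [591.8 126.5] [70.6 14.3] pca 47.7 zmax 0.1257
wood 24719 [0.5592 0.0373 0.0781] ((573.3986206054688, 77.28166198730469), (266.51287841796875, 246.8169708251953), 32.71115493774414)
lid 2558 [0.6589 0.1623 0.1049] ((660.9739990234375, 162.59762573242188), (59.194332122802734, 57.07061767578125), 23.73812484741211)
glue 494 [0.546  0.2088 0.1251] ((546.1491088867188, 208.80593872070312), (22.12569236755371, 20.748950958251953), 56.591426849365234)
```

All four knobs agree across the views, and the spacing is 150 × 130 mm as specified. In world mm with bar angle, A is (466,44.5)@135, C (663.5,15.5)@179.5, B (536.5,-64.5)@94.5 and D (593,124.5)@47.5. The order in each round is A, C, B, D.

```bash
python3 - <<'E'
from h import *
from bench import readout
o=readout.get_obs();print(o["eef_pos"])
go(o,[.466,.0445,.17],134.8);go(o,[.466,.0445,.115],134.8)
E
```

```text
[0.54072257 0.03769008 0.3600688 ]
shift [ 58.3 -48.3 189.8] rot [-0.001  0.005 -0.004]
shift [ 58.6 -48.3 244.8] rot [-0.001  0.005 -0.004]
```

play_rows:
  xyz:
    - [14,-12,50]
    - [28,-24,100]
    - [42,-36,145]
    - [56,-49,185]
    - [56,-49,195]
    - [56,-49,195]
    - [56,-49,195]
    - [56,-49,195]
    - [56,-49,195]
    - [56,-49,195]
  rot:
    - [0,0,0]
    - [0,0,0]
    - [0,0,0]
    - [0,0,0]
    - [0,0,0]
    - [0,0,0]
    - [0,0,0]
    - [0,0,0]
    - [0,0,0]
    - [0,0,0]
  grip: [0.5,0.5,0.5,0.5,0.5,0.5,0.5,0.5,0.5,0.5]

```text
time_s: 2.65
eef_pos: [0.4623, 0.0507, 0.1644]
eef_rot: [0.0, 0.383, 0.924, 0.0]
wrist_force: [-0.2, -1.0, 0.2]
opening: 0.5
grasp_force: 0.0
```

```bash
python3 - <<'E'
from h import *
from bench import readout,vision
o=readout.get_obs();print(o["eef_pos"],o["dq"].round(3))
go(o,[.466,.0445,.115],134.8)
c=vision.camera("wrist");knobs(c,pose(o));cv2.imwrite("pics/w2.png",c["color"][:,:,::-1])
E
```

```text
[0.46227278 0.05069098 0.16441243] [ 0.     0.002  0.004 -0.001 -0.001 -0.001]
shift [-7.  -1.8 49.4] rot [0.    0.    0.003]
knob 1752 [465.9  45.8] [13.9 71.7] pca 134.5 zmax 0.1254
knob 212 [649.6  23.5] [38.8  7.7] pca 7.699999999999989 zmax 0.1094
knob 173 [648.3 138.4] [ 3.8 26.7] pca 153.3 zmax 0.1046
knob 2426 [589.3 125.2] [67.  13.8] pca 48.9 zmax 0.1252
```

View pics/w2.png

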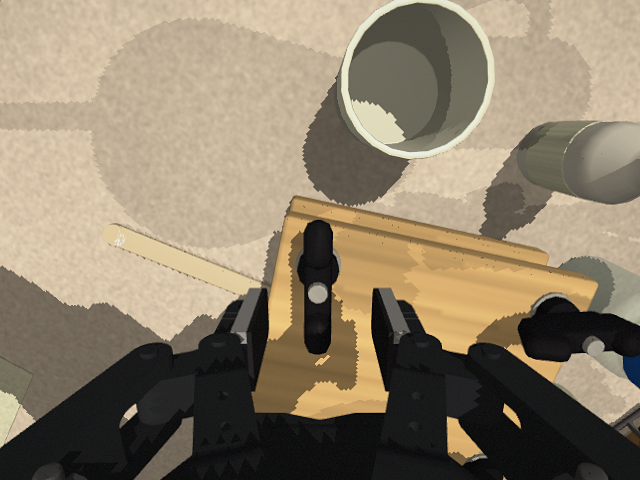

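Knob A sits centred between the open fingers, with its axis at (318,292). I'll go down and grip it.

play_rows:
  xyz:
    - [-6.5,-1.2,15]
    - [-6.5,-1.2,32]
    - [-6.5,-1.2,49]
    - [-6.5,-1.2,49]
    - [-6.5,-1.2,49]
    - [-6.5,-1.2,49]
    - [-6.5,-1.2,49]
    - [-6.5,-1.2,49]
    - [-6.5,-1.2,49]
    - [-6.5,-1.2,49]
  rot:
    - [0,0,0]
    - [0,0,0]
    - [0,0,0]
    - [0,0,0]
    - [0,0,0]
    - [0,0,0]
    - [0,0,0]
    - [0,0,0]
    - [0,0,0]
    - [0,0,0]
  grip: [0.5,0.5,0.5,0.4,0,0,0,0,0,0]

```text
time_s: 3.95
eef_pos: [0.4661, 0.0452, 0.1154]
eef_rot: [0.0, 0.383, 0.924, 0.0]
wrist_force: [1.5, -0.4, 0.9]
opening: 0.149
grasp_force: 59.8
```

```bash
python3 - <<'E'
from h import *
from bench import readout,vision
o=readout.get_obs();print(o["eef_pos"],o["dq"].round(3),o["torque"].round(2),o["wrist_force"].round(1))
E
```

```text
[0.466143   0.04523443 0.11542164] [ 0.001  0.     0.    -0.001  0.    -0.   ] [-0.02 -0.19 -0.11] [ 1.5 -0.4  0.9]
```

play_rows:
  xyz:
    - [0,0,0]
    - [0,0,0]
    - [0,0,0]
    - [0,0,0]
    - [0,0,0]
    - [0,0,0]
    - [0,0,0]
    - [0,0,0]
    - [0,0,0]
    - [0,0,0]
  rot:
    - [0,0,0.1]
    - [0,0,0.22]
    - [0,0,0.36]
    - [0,0,0.5]
    - [0,0,0.64]
    - [0,0,0.74]
    - [0,0,0.8]
    - [0,0,0.8]
    - [0,0,0.8]
    - [0,0,0.8]
  grip: [0,0,0,0,0,0,0,0,0,0]

```text
time_s: 5.2
eef_pos: [0.4661, 0.0453, 0.1154]
eef_rot: [0.0, 0.712, 0.702, 0.0]
wrist_force: [1.0, 0.4, 4.2]
opening: 0.148
grasp_force: 60.3
```

```bash
cat > s.py <<'E'
from h import *
from bench import readout
import sys
o=readout.get_obs();T=pose(o)
print(o["eef_pos"].round(4),"yaw",np.degrees(np.arctan2(T[1,0],T[0,0])).round(2),"q1,6",o["q"][[0,5]].round(2),"M",o["torque"].round(2),"F",o["wrist_force"].round(1),o["time_s"])
a=list(map(float,sys.argv[1:]))
if a: go(o,a[:3],a[3])
E
python3 s.py .6635 .0155 .20 179.5
```

```text
[0.4661 0.0453 0.1154] yaw 89.18 q1,6 [-0.16 -0.14] M [ 0.07 -0.1  -0.04] F [1.  0.4 4.2] 5.2
shift [-26.9 197.9 -84.5] rot [ 1.000e-03  1.000e-03 -1.576e+00]
```

play_rows:
  xyz:
    - [0,0,0]
    - [0,0,0]
    - [0,0,-45]
    - [0,0,-85]
    - [-5,33,-85]
    - [-10,66,-85]
    - [-14,99,-85]
    - [-18,132,-85]
    - [-22,165,-85]
    - [-27,198,-85]
  rot:
    - [0,0,0]
    - [0,0,0]
    - [0,0,0]
    - [0,0,-0.15]
    - [0,0,-0.33]
    - [0,0,-0.51]
    - [0,0,-0.69]
    - [0,0,-0.87]
    - [0,0,-1.05]
    - [0,0,-1.23]
  grip: [0.5,0.5,0.5,0.5,0.5,0.5,0.5,0.5,0.5,0.5]

```text
time_s: 6.45
eef_pos: [0.664, 0.0152, 0.1994]
eef_rot: [-0.001, 0.174, 0.985, -0.0]
wrist_force: [-0.3, 0.6, -0.4]
opening: 0.501
grasp_force: 0.0
```

play_rows:
  xyz:
    - [0,0,0]
    - [0,0,0]
    - [0,0,20]
    - [0,0,35]
    - [0,0,35]
    - [0,0,35]
    - [0,0,35]
    - [0,0,35]
    - [0,0,35]
    - [0,0,35]
  rot:
    - [0,0,-0.17]
    - [0,0,-0.35]
    - [0,0,-0.35]
    - [0,0,-0.35]
    - [0,0,-0.35]
    - [0,0,-0.35]
    - [0,0,-0.35]
    - [0,0,-0.35]
    - [0,0,-0.35]
    - [0,0,-0.35]
  grip: [0.5,0.5,0.5,0.5,0.5,0.5,0.5,0.5,0.5,0.5]

```text
time_s: 7.7
eef_pos: [0.6634, 0.0153, 0.1653]
eef_rot: [0.0, 0.003, 1.0, -0.0]
wrist_force: [-0.5, 0.1, -0.1]
opening: 0.499
grasp_force: 0.0
```

```bash
cat > look.py <<'E'
from h import *
from bench import readout,vision
o=readout.get_obs();c=vision.camera("wrist");knobs(c,pose(o))
E
python3 look.py; python3 s.py .6635 .0155 .115 179.5
```

```text
knob 1353 [541.8 -64.2] [ 6.8 67.9] pca 92.5 zmax 0.1249
knob 1192 [661.7  17.1] [70.3 14. ] pca 0.09999999999999432 zmax 0.1251
knob 118 [667.9 135.9] [24.3  3.5] pca 15.5 zmax 0.1048
knob 2165 [592.5 125.4] [70.5 13.6] pca 47.4 zmax 0.1262
[0.6634 0.0153 0.1652] yaw 179.66 q1,6 [-0.16 -1.72] M [ 0.06 -0.01  0.  ] F [-0.5  0.8  0.5] 7.75
shift [-0.1  0.2 50.2] rot [0.    0.    0.003]
```

C measures (662,16.5), within 1.5 mm of the estimate. I'll go down and grip, then turn.

play_rows:
  xyz:
    - [1,1,17]
    - [1,1,35]
    - [1,1,50]
    - [1,1,50]
    - [1,1,50]
    - [1,1,50]
    - [1,1,50]
    - [1,1,50]
    - [1,1,50]
    - [1,1,50]
  rot:
    - [0,0,0]
    - [0,0,0]
    - [0,0,0]
    - [0,0,0]
    - [0,0,0]
    - [0,0,0]
    - [0,0,0]
    - [0,0,0]
    - [0,0,0]
    - [0,0,0]
  grip: [0.5,0.5,0.5,0.4,0,0,0,0,0,0]

```text
time_s: 9.0
eef_pos: [0.6627, 0.0165, 0.1156]
eef_rot: [0.0, 0.003, 1.0, 0.0]
wrist_force: [0.2, 1.8, 2.0]
opening: 0.142
grasp_force: 60.1
```

play_rows:
  xyz:
    - [0,0,0]
    - [0,0,0]
    - [0,0,0]
    - [0,0,0]
    - [0,0,0]
    - [0,0,0]
    - [0,0,0]
    - [0,0,0]
    - [0,0,0]
    - [0,0,0]
  rot:
    - [0,0,0.1]
    - [0,0,0.22]
    - [0,0,0.36]
    - [0,0,0.5]
    - [0,0,0.64]
    - [0,0,0.74]
    - [0,0,0.8]
    - [0,0,0.8]
    - [0,0,0.8]
    - [0,0,0.8]
  grip: [0,0,0,0,0,0,0,0,0,0]

```text
time_s: 10.25
eef_pos: [0.6626, 0.0164, 0.1156]
eef_rot: [0.0, 0.392, 0.92, 0.0]
wrist_force: [-1.2, 2.9, 4.9]
opening: 0.151
grasp_force: 60.4
```

```bash
python3 s.py .5365 -.064 .17 94.4
```

```text
[0.6626 0.0164 0.1156] yaw 133.86 q1,6 [-0.15 -0.92] M [ 0.44  0.04 -0.07] F [-1.2  2.9  4.9] 10.25
shift [  29.4 -146.6  -54.5] rot [0.001 0.    0.689]
```

play_rows:
  xyz:
    - [0,0,0]
    - [0,0,0]
    - [0,0,-40]
    - [2,-10,-65]
    - [9,-47,-65]
    - [16,-84,-65]
    - [23,-120,-60]
    - [29.5,-146.5,-55]
    - [29.5,-146.5,-50]
    - [29.5,-146.5,-50]
  rot:
    - [0,0,0]
    - [0,0,0]
    - [0,0,0]
    - [0,0,0.05]
    - [0,0,0.22]
    - [0,0,0.39]
    - [0,0,0.56]
    - [0,0,0.69]
    - [0,0,0.69]
    - [0,0,0.69]
  grip: [0.5,0.5,0.5,0.5,0.5,0.5,0.5,0.5,0.5,0.5]

```text
time_s: 11.5
eef_pos: [0.5366, -0.0638, 0.1648]
eef_rot: [-0.0, 0.68, 0.734, 0.0]
wrist_force: [0.0, -0.2, -0.2]
opening: 0.501
grasp_force: 0.0
```

```bash
python3 look.py; python3 s.py .5365 -.064 .115 94.4
```

```text
knob 2352 [661.2  16.8] [14.3 70.4] pca 131.9 zmax 0.1257
knob 1630 [466.7  34.4] [48.7 13.8] pca 86.3 zmax 0.1255
knob 1189 [535.9 -64. ] [13.8 72. ] pca 94.5 zmax 0.1257
[ 0.5369 -0.0637  0.1651] yaw 94.41 q1,6 [-0.34 -0.41] M [ 0.03  0.03 -0.01] F [ 0.  -0.4  0.4] 11.55
shift [-0.3 -0.5 50.1] rot [0. 0. 0.]
```

play_rows:
  xyz:
    - [0,-0.7,17]
    - [0,-0.7,35]
    - [0,-0.7,50]
    - [0,-0.7,50]
    - [0,-0.7,50]
    - [0,-0.7,50]
    - [0,-0.7,50]
    - [0,-0.7,50]
    - [0,-0.7,50]
    - [0,-0.7,50]
  rot:
    - [0,0,0]
    - [0,0,0]
    - [0,0,0]
    - [0,0,0]
    - [0,0,0]
    - [0,0,0]
    - [0,0,0]
    - [0,0,0]
    - [0,0,0]
    - [0,0,0]
  grip: [0.5,0.5,0.5,0.4,0,0,0,0,0,0]

```text
time_s: 12.8
eef_pos: [0.5361, -0.064, 0.1156]
eef_rot: [0.001, 0.68, 0.733, 0.0]
wrist_force: [3.9, 1.5, -1.4]
opening: 0.147
grasp_force: 60.5
```

play_rows:
  xyz:
    - [0,0,0]
    - [0,0,0]
    - [0,0,0]
    - [0,0,0]
    - [0,0,0]
    - [0,0,0]
    - [0,0,0]
    - [0,0,0]
    - [0,0,0]
    - [0,0,0]
  rot:
    - [0,0,0.1]
    - [0,0,0.22]
    - [0,0,0.36]
    - [0,0,0.5]
    - [0,0,0.64]
    - [0,0,0.74]
    - [0,0,0.8]
    - [0,0,0.8]
    - [0,0,0.8]
    - [0,0,0.8]
  grip: [0,0,0,0,0,0,0,0,0,0]

```text
time_s: 14.05
eef_pos: [0.5363, -0.064, 0.1156]
eef_rot: [0.0, 0.912, 0.411, 0.001]
wrist_force: [5.1, 1.5, 0.3]
opening: 0.149
grasp_force: 60.5
```

```bash
python3 s.py .592 .125 .18 47.5
```

```text
[ 0.5363 -0.064   0.1156] yaw 48.51 q1,6 [-0.34  0.38] M [ 0.18 -0.76 -0.12] F [5.1 1.5 0.3] 14.05
shift [178.6 -83.4 -64.4] rot [ 0.001 -0.001  0.018]
```

play_rows:
  xyz:
    - [0,0,0]
    - [0,0,0]
    - [0,0,-45]
    - [10,-5,-75]
    - [52,-25,-75]
    - [96,-45,-75]
    - [140,-66,-75]
    - [178.5,-83.5,-70]
    - [178.5,-83.5,-55]
    - [178.5,-83.5,-55]
  rot:
    - [0,0,0]
    - [0,0,0]
    - [0,0,0]
    - [0,0,0.02]
    - [0,0,0.02]
    - [0,0,0.02]
    - [0,0,0.02]
    - [0,0,0.02]
    - [0,0,0.02]
    - [0,0,0.02]
  grip: [0.5,0.5,0.5,0.5,0.5,0.5,0.5,0.5,0.5,0.5]

```text
time_s: 15.3
eef_pos: [0.5897, 0.1247, 0.168]
eef_rot: [-0.001, 0.916, 0.402, -0.002]
wrist_force: [1.1, -0.5, 0.6]
opening: 0.499
grasp_force: 0.0
```

```bash
python3 look.py; python3 s.py .592 .125 .115 47.5
```

```text
knob 1728 [592.7 126.9] [70.4 14. ] pca 47.9 zmax 0.1255
knob 2394 [662.1  18. ] [14.9 71. ] pca 134.4 zmax 0.1253
[0.5903 0.1242 0.1689] yaw 47.3 q1,6 [0.01 0.76] M [-0.03 -0.03  0.01] F [ 0.6  0.4 -0.1] 15.35
shift [ 1.9  0.8 53.9] rot [-0.002  0.002 -0.004]
```

play_rows:
  xyz:
    - [0.9,-0.5,17]
    - [0.9,-0.5,37]
    - [0.9,-0.5,55]
    - [0.9,-0.5,55]
    - [0.9,-0.5,55]
    - [0.9,-0.5,55]
    - [0.9,-0.5,55]
    - [0.9,-0.5,55]
    - [0.9,-0.5,55]
    - [0.9,-0.5,55]
  rot:
    - [0,0,0]
    - [0,0,0]
    - [0,0,0]
    - [0,0,0]
    - [0,0,0]
    - [0,0,0]
    - [0,0,0]
    - [0,0,0]
    - [0,0,0]
    - [0,0,0]
  grip: [0.5,0.5,0.5,0.4,0,0,0,0,0,0]

```text
time_s: 16.6
eef_pos: [0.5922, 0.1259, 0.1156]
eef_rot: [0.0, 0.916, 0.401, 0.0]
wrist_force: [2.8, -1.6, 0.4]
opening: 0.149
grasp_force: 60.6
```

play_rows:
  xyz:
    - [0,0,0]
    - [0,0,0]
    - [0,0,0]
    - [0,0,0]
    - [0,0,0]
    - [0,0,0]
    - [0,0,0]
    - [0,0,0]
    - [0,0,0]
    - [0,0,0]
  rot:
    - [0,0,0.1]
    - [0,0,0.22]
    - [0,0,0.36]
    - [0,0,0.5]
    - [0,0,0.64]
    - [0,0,0.74]
    - [0,0,0.8]
    - [0,0,0.8]
    - [0,0,0.8]
    - [0,0,0.8]
  grip: [0,0,0,0,0,0,0,0,0,0]

```text
time_s: 17.85
eef_pos: [0.5921, 0.1262, 0.1156]
eef_rot: [-0.0, 1.0, 0.013, 0.001]
wrist_force: [2.5, -1.4, 3.0]
opening: 0.148
grasp_force: 60.9
```

```bash
python3 s.py .4661 .0453 .18 89.2
```

```text
[0.5921 0.1262 0.1156] yaw 1.51 q1,6 [0.01 1.56] M [-0.09 -0.38 -0.04] F [ 2.5 -1.4  3. ] 17.85
shift [-128.    77.5  -64.6] rot [ 1.000e-03 -1.000e-03 -1.531e+00]
```

First round is done, about 46° on each knob. Second round now: back to A.

play_rows:
  xyz:
    - [0,0,0]
    - [0,0,0]
    - [0,0,-45]
    - [0,0,-75]
    - [-25,15,-75]
    - [-50,30,-75]
    - [-75,45,-75]
    - [-100,60,-75]
    - [-120,70,-75]
    - [-128,77.5,-65]
  rot:
    - [0,0,0]
    - [0,0,0]
    - [0,0,0]
    - [0,0,-0.15]
    - [0,0,-0.33]
    - [0,0,-0.51]
    - [0,0,-0.69]
    - [0,0,-0.87]
    - [0,0,-1.05]
    - [0,0,-1.23]
  grip: [0.5,0.5,0.5,0.5,0.5,0.5,0.5,0.5,0.5,0.5]

```text
time_s: 19.1
eef_pos: [0.4648, 0.0452, 0.1803]
eef_rot: [0.0, 0.807, 0.59, 0.0]
wrist_force: [-0.3, -0.6, 0.3]
opening: 0.503
grasp_force: 0.0
```

play_rows:
  xyz:
    - [0,0,0]
    - [0,0,0]
    - [0,0,10]
    - [0,0,10]
    - [0,0,10]
    - [0,0,10]
    - [0,0,10]
    - [0,0,10]
    - [0,0,10]
    - [0,0,10]
  rot:
    - [0,0,-0.17]
    - [0,0,-0.3]
    - [0,0,-0.3]
    - [0,0,-0.3]
    - [0,0,-0.3]
    - [0,0,-0.3]
    - [0,0,-0.3]
    - [0,0,-0.3]
    - [0,0,-0.3]
    - [0,0,-0.3]
  grip: [0.5,0.5,0.5,0.5,0.5,0.5,0.5,0.5,0.5,0.5]

```text
time_s: 20.35
eef_pos: [0.4657, 0.0453, 0.1701]
eef_rot: [0.0, 0.712, 0.702, 0.0]
wrist_force: [0.2, 0.0, 0.3]
opening: 0.499
grasp_force: 0.0
```

```bash
python3 look.py; python3 s.py .4661 .0453 .115 89.2
```

```text
knob 449 [647.9  23.7] [11.8 44.4] pca 124.0 zmax 0.1149
knob 1944 [584.2 126.3] [56.3 14.3] pca 1.4000000000000057 zmax 0.1252
knob 1684 [466.   45.9] [71.4 14. ] pca 89.1 zmax 0.1255
knob 155 [544.4 -54.4] [21.3 10.4] pca 84.4 zmax 0.1251
[0.4657 0.0453 0.1701] yaw 89.14 q1,6 [-0.16 -0.14] M [-0.01 -0.01  0.01] F [-0.1  0.4  0.7] 20.4
shift [ 0.   0.4 55.1] rot [ 0.     0.    -0.001]
```

play_rows:
  xyz:
    - [0,0.4,17]
    - [0,0.4,37]
    - [0,0.4,55]
    - [0,0.4,55]
    - [0,0.4,55]
    - [0,0.4,55]
    - [0,0.4,55]
    - [0,0.4,55]
    - [0,0.4,55]
    - [0,0.4,55]
  rot:
    - [0,0,0]
    - [0,0,0]
    - [0,0,0]
    - [0,0,0]
    - [0,0,0]
    - [0,0,0]
    - [0,0,0]
    - [0,0,0]
    - [0,0,0]
    - [0,0,0]
  grip: [0.5,0.5,0.5,0.4,0,0,0,0,0,0]

```text
time_s: 21.65
eef_pos: [0.4663, 0.0452, 0.116]
eef_rot: [0.0, 0.712, 0.702, 0.0]
wrist_force: [-3.9, -0.1, 6.9]
opening: 0.145
grasp_force: 59.4
```

play_rows:
  xyz:
    - [0,0,0]
    - [0,0,0]
    - [0,0,0]
    - [0,0,0]
    - [0,0,0]
    - [0,0,0]
    - [0,0,0]
    - [0,0,0]
    - [0,0,0]
    - [0,0,0]
  rot:
    - [0,0,0.1]
    - [0,0,0.22]
    - [0,0,0.36]
    - [0,0,0.5]
    - [0,0,0.58]
    - [0,0,0.62]
    - [0,0,0.65]
    - [0,0,0.68]
    - [0,0,0.71]
    - [0,0,0.74]
  grip: [0,0,0,0,0,0,0,0,0,0]

```text
time_s: 22.9
eef_pos: [0.4662, 0.0452, 0.116]
eef_rot: [0.001, 0.917, 0.398, -0.0]
wrist_force: [-4.3, 0.6, 6.3]
opening: 0.147
grasp_force: 69.1
```

```bash
python3 s.py; python3 -c "
from bench import readout
o=readout.get_obs();print(o['joint_efforts'].round(2),o['opening'],o['grasp_force'])"
```

```text
[0.4662 0.0452 0.116 ] yaw 46.88 q1,6 [-0.16  0.6 ] M [0.05 0.66 1.54] F [-4.3  0.6  6.3] 22.9
[ -1.92 -33.12 -29.17   0.92  -1.28   1.26] 0.14678999676756574 69.0958977898481
```

Torque is 1.5 N m against 0.25 N m friction, so A is hard on its stop. Next, C.

```bash
python3 s.py .6623 .0166 .17 133.9
```

```text
[0.4662 0.0452 0.116 ] yaw 46.88 q1,6 [-0.16  0.6 ] M [0.05 0.66 1.54] F [-4.3  0.6  6.3] 22.9
shift [113.1 162.7 -53.9] rot [ 0.000e+00  1.000e-03 -1.519e+00]
```

play_rows:
  xyz:
    - [0,0,0]
    - [0,0,0]
    - [0,0,-45]
    - [0,0,-75]
    - [19,27,-75]
    - [38,54,-75]
    - [57,81,-75]
    - [76,109,-75]
    - [95,136,-75]
    - [113,163,-64]
  rot:
    - [0,0,0]
    - [0,0,0]
    - [0,0,0]
    - [0,0,-0.15]
    - [0,0,-0.33]
    - [0,0,-0.51]
    - [0,0,-0.69]
    - [0,0,-0.87]
    - [0,0,-1.05]
    - [0,0,-1.23]
  grip: [0.5,0.5,0.5,0.5,0.5,0.5,0.5,0.5,0.5,0.5]

```text
time_s: 24.15
eef_pos: [0.6642, 0.0156, 0.1799]
eef_rot: [0.001, 0.518, 0.855, 0.001]
wrist_force: [0.4, 0.0, 0.2]
opening: 0.503
grasp_force: 0.0
```

play_rows:
  xyz:
    - [0,0,0]
    - [0,0,0]
    - [0,0,10]
    - [0,0,10]
    - [0,0,10]
    - [0,0,10]
    - [0,0,10]
    - [0,0,10]
    - [0,0,10]
    - [0,0,10]
  rot:
    - [0,0,-0.17]
    - [0,0,-0.29]
    - [0,0,-0.29]
    - [0,0,-0.29]
    - [0,0,-0.29]
    - [0,0,-0.29]
    - [0,0,-0.29]
    - [0,0,-0.29]
    - [0,0,-0.29]
    - [0,0,-0.29]
  grip: [0.5,0.5,0.5,0.5,0.5,0.5,0.5,0.5,0.5,0.5]

```text
time_s: 25.4
eef_pos: [0.6622, 0.0159, 0.1691]
eef_rot: [0.0, 0.392, 0.92, -0.0]
wrist_force: [0.3, 0.5, -0.0]
opening: 0.502
grasp_force: 0.0
```

```bash
python3 look.py; python3 s.py .6623 .0166 .115 133.9
```

```text
knob 1549 [540.4 -58.7] [58.8 14.4] pca 47.1 zmax 0.1257
knob 1719 [662.1  17.2] [13.9 70.8] pca 133.9 zmax 0.1255
knob 1924 [606.5 125.9] [42.6 13.2] pca 9.300000000000011 zmax 0.1257
knob 454 [651.  145.1] [17.9 54.2] pca 155.6 zmax 0.1058
[0.6622 0.0159 0.1691] yaw 133.83 q1,6 [-0.15 -0.92] M [-0.02 -0.01  0.02] F [-0.7 -0.8  0.8] 25.45
shift [ 0.5  0.5 54.1] rot [ 0.     0.    -0.001]
```

play_rows:
  xyz:
    - [0.5,0.6,17]
    - [0.5,0.6,37]
    - [0.5,0.6,54]
    - [0.5,0.6,54]
    - [0.5,0.6,54]
    - [0.5,0.6,54]
    - [0.5,0.6,54]
    - [0.5,0.6,54]
    - [0.5,0.6,54]
    - [0.5,0.6,54]
  rot:
    - [0,0,0]
    - [0,0,0]
    - [0,0,0]
    - [0,0,0]
    - [0,0,0]
    - [0,0,0]
    - [0,0,0]
    - [0,0,0]
    - [0,0,0]
    - [0,0,0]
  grip: [0.5,0.5,0.5,0.4,0,0,0,0,0,0]

```text
time_s: 26.7
eef_pos: [0.6626, 0.0166, 0.1156]
eef_rot: [0.0, 0.392, 0.92, 0.0]
wrist_force: [0.1, -1.0, 2.3]
opening: 0.148
grasp_force: 60.1
```

play_rows:
  xyz:
    - [0,0,0]
    - [0,0,0]
    - [0,0,0]
    - [0,0,0]
    - [0,0,0]
    - [0,0,0]
    - [0,0,0]
    - [0,0,0]
    - [0,0,0]
    - [0,0,0]
  rot:
    - [0,0,0.1]
    - [0,0,0.22]
    - [0,0,0.36]
    - [0,0,0.5]
    - [0,0,0.58]
    - [0,0,0.62]
    - [0,0,0.65]
    - [0,0,0.68]
    - [0,0,0.71]
    - [0,0,0.74]
  grip: [0,0,0,0,0,0,0,0,0,0]

```text
time_s: 27.95
eef_pos: [0.6626, 0.0166, 0.1156]
eef_rot: [0.0, 0.699, 0.715, 0.0]
wrist_force: [-1.6, -0.9, 5.0]
opening: 0.148
grasp_force: 60.7
```

```bash
python3 s.py
```

```text
[0.6626 0.0166 0.1156] yaw 91.33 q1,6 [-0.15 -0.18] M [-0.28  0.15  0.29] F [-1.6 -0.9  5. ] 27.95
```

play_rows:
  xyz:
    - [0,0,0]
    - [0,0,0]
    - [0,0,0]
    - [0,0,0]
    - [0,0,0]
    - [0,0,0]
    - [0,0,0]
    - [0,0,0]
    - [0,0,0]
    - [0,0,0]
  rot:
    - [0,0,0.01]
    - [0,0,0.02]
    - [0,0,0.03]
    - [0,0,0.04]
    - [0,0,0.05]
    - [0,0,0.06]
    - [0,0,0.07]
    - [0,0,0.08]
    - [0,0,0.09]
    - [0,0,0.1]
  grip: [0,0,0,0,0,0,0,0,0,0]

```text
time_s: 29.2
eef_pos: [0.6626, 0.0165, 0.1156]
eef_rot: [0.001, 0.732, 0.681, -0.0]
wrist_force: [-1.2, -0.7, 6.4]
opening: 0.144
grasp_force: 78.6
```

```bash
python3 s.py .5361 -.064 .17 48.5
```

```text
[0.6626 0.0165 0.1156] yaw 85.84 q1,6 [-0.15 -0.08] M [-0.27  0.16  1.89] F [-1.2 -0.7  6.4] 29.2
shift [ -89.6 -120.3  -54.3] rot [0.001 0.001 0.652]
```

C is at its stop with 1.9 N m. Next, B.

play_rows:
  xyz:
    - [0,0,0]
    - [0,0,0]
    - [0,0,-40]
    - [-5,-7,-65]
    - [-28,-38,-65]
    - [-51,-69,-65]
    - [-74,-100,-60]
    - [-89.5,-120.5,-55]
    - [-89.5,-120.5,-52]
    - [-89.5,-120.5,-52]
  rot:
    - [0,0,0]
    - [0,0,0]
    - [0,0,0]
    - [0,0,0.04]
    - [0,0,0.2]
    - [0,0,0.37]
    - [0,0,0.54]
    - [0,0,0.65]
    - [0,0,0.65]
    - [0,0,0.65]
  grip: [0.5,0.5,0.5,0.5,0.5,0.5,0.5,0.5,0.5,0.5]

```text
time_s: 30.45
eef_pos: [0.5359, -0.0634, 0.167]
eef_rot: [-0.0, 0.912, 0.411, 0.0]
wrist_force: [0.5, -0.5, 0.2]
opening: 0.504
grasp_force: 0.0
```

```bash
python3 look.py; python3 s.py .5361 -.064 .115 48.5
```

```text
knob 3579 [467.4  45.4] [69.9 14.3] pca 50.1 zmax 0.1256
knob 615 [657.9  -9.6] [ 9.9 22.1] pca 115.8 zmax 0.1227
knob 1742 [536.6 -63.2] [69.8 14. ] pca 48.6 zmax 0.1255
[ 0.5362 -0.0633  0.1672] yaw 48.54 q1,6 [-0.34  0.39] M [ 0.    0.01 -0.03] F [-0.1 -0.4 -0.2] 30.5
shift [-0.7  0.4 52.2] rot [ 0.    -0.001  0.001]
```

play_rows:
  xyz:
    - [-0.5,0.2,17]
    - [-0.5,0.2,36]
    - [-0.5,0.2,52]
    - [-0.5,0.2,52]
    - [-0.5,0.2,52]
    - [-0.5,0.2,52]
    - [-0.5,0.2,52]
    - [-0.5,0.2,52]
    - [-0.5,0.2,52]
    - [-0.5,0.2,52]
  rot:
    - [0,0,0]
    - [0,0,0]
    - [0,0,0]
    - [0,0,0]
    - [0,0,0]
    - [0,0,0]
    - [0,0,0]
    - [0,0,0]
    - [0,0,0]
    - [0,0,0]
  grip: [0.5,0.5,0.5,0.4,0,0,0,0,0,0]

```text
time_s: 31.75
eef_pos: [0.5359, -0.0643, 0.1157]
eef_rot: [0.001, 0.912, 0.41, 0.001]
wrist_force: [4.0, -1.6, 0.2]
opening: 0.148
grasp_force: 60.8
```

play_rows:
  xyz:
    - [0,0,0]
    - [0,0,0]
    - [0,0,0]
    - [0,0,0]
    - [0,0,0]
    - [0,0,0]
    - [0,0,0]
    - [0,0,0]
    - [0,0,0]
    - [0,0,0]
  rot:
    - [0,0,0.1]
    - [0,0,0.22]
    - [0,0,0.36]
    - [0,0,0.5]
    - [0,0,0.58]
    - [0,0,0.62]
    - [0,0,0.65]
    - [0,0,0.68]
    - [0,0,0.71]
    - [0,0,0.74]
  grip: [0,0,0,0,0,0,0,0,0,0]

```text
time_s: 33.0
eef_pos: [0.5359, -0.0642, 0.1156]
eef_rot: [0.0, 0.999, 0.052, 0.001]
wrist_force: [4.8, -0.4, 3.3]
opening: 0.143
grasp_force: 61.4
```

```bash
python3 s.py .592 .1259 .17 1.5
```

```text
[ 0.5359 -0.0642  0.1156] yaw 5.96 q1,6 [-0.34  1.13] M [-0.03 -0.76  0.26] F [ 4.8 -0.4  3.3] 33.0
shift [  75.6 -183.2  -54.4] rot [ 0.    -0.001  0.078]
```

Only friction so far (0.26 N m), so I keep turning.

play_rows:
  xyz:
    - [0,0,0]
    - [0,0,0]
    - [0,0,0]
    - [0,0,0]
    - [0,0,0]
    - [0,0,0]
    - [0,0,0]
    - [0,0,0]
    - [0,0,0]
    - [0,0,0]
  rot:
    - [0,0,0.01]
    - [0,0,0.02]
    - [0,0,0.03]
    - [0,0,0.04]
    - [0,0,0.05]
    - [0,0,0.06]
    - [0,0,0.07]
    - [0,0,0.08]
    - [0,0,0.09]
    - [0,0,0.1]
  grip: [0,0,0,0,0,0,0,0,0,0]

```text
time_s: 34.25
eef_pos: [0.5359, -0.0642, 0.1157]
eef_rot: [0.001, 1.0, 0.004, 0.001]
wrist_force: [5.4, -0.0, 4.6]
opening: 0.147
grasp_force: 74.8
```

```bash
python3 s.py .592 .1259 .17 1.5
```

```text
[ 0.5359 -0.0642  0.1157] yaw 0.49 q1,6 [-0.34  1.22] M [-0.03 -0.88  1.72] F [ 5.4 -0.   4.6] 34.25
shift [  57.8 -189.5  -54.5] rot [ 0.001 -0.001 -0.018]
```

B is at its stop (1.7 N m). Next, D.

play_rows:
  xyz:
    - [0,0,0]
    - [0,0,0]
    - [0,0,-40]
    - [0,-5,-70]
    - [14,-47,-70]
    - [29,-94,-70]
    - [43,-141,-70]
    - [57.5,-189.5,-65]
    - [57.5,-189.5,-54]
    - [57.5,-189.5,-54]
  rot:
    - [0,0,0]
    - [0,0,0]
    - [0,0,0]
    - [0,0,-0.02]
    - [0,0,-0.02]
    - [0,0,-0.02]
    - [0,0,-0.02]
    - [0,0,-0.02]
    - [0,0,-0.02]
    - [0,0,-0.02]
  grip: [0.45,0.45,0.45,0.45,0.45,0.45,0.45,0.45,0.45,0.45]

```text
time_s: 35.5
eef_pos: [0.5899, 0.1256, 0.167]
eef_rot: [0.0, 1.0, 0.013, -0.002]
wrist_force: [-0.6, -0.7, 0.8]
opening: 0.449
grasp_force: 0.0
```

```bash
python3 look.py; python3 s.py .592 .1259 .115 1.5
```

```text
knob 1178 [592.6 126.6] [71.  13.7] pca 1.5999999999999943 zmax 0.1263
knob 1530 [662.5  18. ] [70.4 14. ] pca 89.9 zmax 0.1252
knob 1094 [534.2 -58.5] [65.6  7.5] pca 4.199999999999989 zmax 0.1217
knob 230 [464.6  31.4] [34.5  5.7] pca 49.1 zmax 0.1157
[0.5905 0.125  0.1678] yaw 1.44 q1,6 [0.01 1.56] M [ 0.02 -0.   -0.01] F [0.1 0.7 0.3] 35.55
shift [ 1.7 -0.9 52.8] rot [ 0.     0.003 -0.001]
```

play_rows:
  xyz:
    - [0,-0.2,17]
    - [0,-0.2,37]
    - [0,-0.2,54]
    - [0,-0.2,54]
    - [0,-0.2,54]
    - [0,-0.2,54]
    - [0,-0.2,54]
    - [0,-0.2,54]
    - [0,-0.2,54]
    - [0,-0.2,54]
  rot:
    - [0,0,0]
    - [0,0,0]
    - [0,0,0]
    - [0,0,0]
    - [0,0,0]
    - [0,0,0]
    - [0,0,0]
    - [0,0,0]
    - [0,0,0]
    - [0,0,0]
  grip: [0.45,0.45,0.45,0.4,0,0,0,0,0,0]

```text
time_s: 36.8
eef_pos: [0.592, 0.126, 0.1156]
eef_rot: [-0.0, 1.0, 0.013, 0.0]
wrist_force: [-0.1, 0.2, 2.4]
opening: 0.15
grasp_force: 60.0
```

play_rows:
  xyz:
    - [0,0,0]
    - [0,0,0]
    - [0,0,0]
    - [0,0,0]
    - [0,0,0]
    - [0,0,0]
    - [0,0,0]
    - [0,0,0]
    - [0,0,0]
    - [0,0,0]
  rot:
    - [0,0,0.1]
    - [0,0,0.22]
    - [0,0,0.36]
    - [0,0,0.5]
    - [0,0,0.58]
    - [0,0,0.62]
    - [0,0,0.65]
    - [0,0,0.68]
    - [0,0,0.71]
    - [0,0,0.74]
  grip: [0,0,0,0,0,0,0,0,0,0]

```text
time_s: 38.05
eef_pos: [0.5921, 0.1263, 0.1156]
eef_rot: [-0.0, 0.937, -0.35, 0.0]
wrist_force: [0.6, 4.4, 5.0]
opening: 0.15
grasp_force: 60.5
```

```bash
python3 s.py
```

```text
[0.5921 0.1263 0.1156] yaw -41.02 q1,6 [0.01 2.3 ] M [ 0.68 -0.13  0.26] F [0.6 4.4 5. ] 38.05
```

play_rows:
  xyz:
    - [0,0,0]
    - [0,0,0]
    - [0,0,0]
    - [0,0,0]
    - [0,0,0]
    - [0,0,0]
    - [0,0,0]
    - [0,0,0]
    - [0,0,0]
    - [0,0,0]
  rot:
    - [0,0,0.01]
    - [0,0,0.02]
    - [0,0,0.03]
    - [0,0,0.04]
    - [0,0,0.05]
    - [0,0,0.06]
    - [0,0,0.07]
    - [0,0,0.08]
    - [0,0,0.09]
    - [0,0,0.1]
  grip: [0,0,0,0,0,0,0,0,0,0]

```text
time_s: 39.3
eef_pos: [0.5921, 0.1264, 0.1157]
eef_rot: [-0.0, 0.919, -0.395, 0.001]
wrist_force: [1.3, 4.9, 4.9]
opening: 0.147
grasp_force: 82.8
```

```bash
python3 s.py
```

```text
[0.5921 0.1264 0.1157] yaw -46.48 q1,6 [0.01 2.4 ] M [ 0.71 -0.1   2.1 ] F [1.3 4.9 4.9] 39.3
```

play_rows:
  xyz:
    - [0,0,0]
    - [0,0,0]
    - [0,0,0]
    - [0,0,-40]
    - [0,0,-80]
    - [0,0,-120]
    - [0,0,-160]
    - [0,0,-200]
    - [0,0,-200]
    - [0,0,-200]
  rot:
    - [0,0,0]
    - [0,0,0]
    - [0,0,0]
    - [0,0,0]
    - [0,0,0]
    - [0,0,0]
    - [0,0,0]
    - [0,0,0]
    - [0,0,0]
    - [0,0,0]
  grip: [0.42,0.42,0.42,0.42,0.42,0.42,0.42,0.42,0.42,0.42]

```text
time_s: 40.55
eef_pos: [0.5913, 0.1257, 0.3142]
eef_rot: [0.0, 0.918, -0.396, -0.001]
wrist_force: [0.1, -0.3, -0.0]
opening: 0.421
grasp_force: 0.0
```

```bash
python3 look.py; python3 - <<'E'
from bench import vision,readout
import cv2
c=vision.camera("wrist");cv2.imwrite("pics/w9.png",c["color"][:,:,::-1])
c=vision.camera("scene");cv2.imwrite("pics/s9.png",c["color"][:,:,::-1])
E
```

```text
knob 1711 [661.9  17.4] [71.1 14.4] pca 89.9 zmax 0.1255
knob 90 [657.  139.5] [ 9.5 44.4] pca 172.8 zmax 0.1054
knob 1212 [592.5 126.4] [13.9 69.8] pca 138.0 zmax 0.1258
knob 2090 [536.3 -62.5] [70.7 14.1] pca 3.8000000000000114 zmax 0.1269
knob 1494 [467.2  45.7] [70.6 13.1] pca 50.2 zmax 0.1258
```

View pics/w9.png

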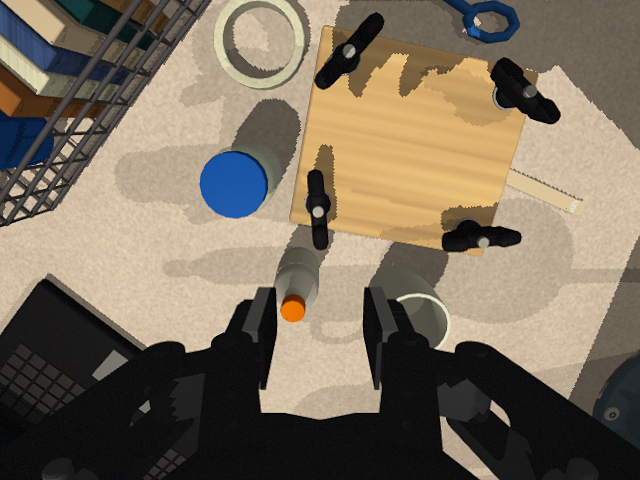

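View pics/s9.png

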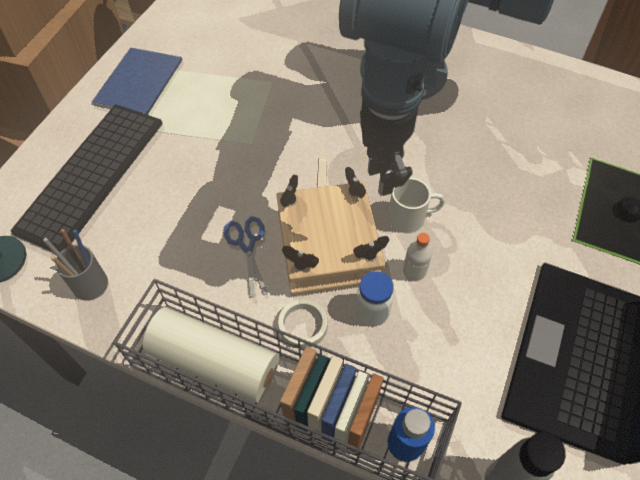

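The four knobs have turned about 85°, 90°, 91° and 90°, each within the 83–97° expected and each with at least 1.5 N m at the stop. The mug, glue, jar, tape, scissors and folder are where they were: jar lid at (376,288), mug at (410,205) and glue at (420,258) in the scene view.

```bash
python3 -c "
from bench import ctrl
print(ctrl.hand_in())"
```

```text
the job is handed in; nothing more can be done
None
```

I tightened all four knobs crosswise in two rounds, about 46° each and then to the firm stop, left the things round the press where they were, and handed the job in at about 41 s.

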